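# Lock the revolving sweet stand with its hidden-hole pin

### The arm

A 7-joint arm with a two-finger parallel gripper is mounted at the origin on the work surface. World frame = base frame: x ahead of the robot, y to its left, z up, the work surface at z = 0. Lengths are in m, angles in rad, forces in N, time in s.
With the tool pointing down it reaches from about 0.4 to 0.85 m from the base axis. Payload 10.4 kg.
Tool frame: the origin (TCP) lies at the centre of the arm's flange, where the gripper is bolted on; the fingertips stand 182 mm ahead of it and the grasp point (between the pads) lies pinch_z ahead of it (pinch_z is the distance from the TCP to the grasp point, in m); z points along the fingers, y is the line along which they close (so a half turn about z gives the same grasp; the last joint's range is limited). The gripper opens to 87 mm and grips with 3 to 60 N. Pads are 19 mm wide; open, the fingers measure 117 mm over their backs; the gripper's body (75 mm by 190 mm) begins 51 mm behind the grasp point.
Start: joints at [-1.22, 0.332, -0.065, 1.46, 0.022, 1.35, -0.088], TCP at [0.228, 0.582, 0.405] pointing down, gripper open.
Joint ranges: [-2.6, 2.6], [-0.5, 2.12], [-1.47, 1.34], [0.16, 2.42], [-1.27, 4.41], [0.06, 2.06], [-2.6, 2.6]. Speed limits (rad/s): [2.22, 2.22, 2.79, 2.79, 3.14, 3.14, 3.14].

### API

Orientations are given as a unit quaternion [w, x, y, z].
In Python, from plant import state, camera, hand_in, regions_of, mark_of, pinch_z gives the robot as it stands. The module is installed in compiled form; this text tells all that it offers.
- The arm moves only by the tool apply_moves, never from a script. Its arguments are lists of equal length, an entry for each row: "jaw": the opening, from 0 (shut) to 1 (fully open); "translation": the shift along the world's x, y, z in cm, a list of three; "rotation": the turn, a rotation vector about the world's x, y, z in rad, a list of three. A call has 1 to 20 rows; each row shifts and turns the commanded pose from where the row before left it; what a row does not reach is not made up. A row lasts 1/10 s, in which the tool goes at most 50 mm and 8.59 degrees, less where a joint would pass 70% of its speed; a pose out of reach is approached as far as the arm can. A call is refused whole if a number of a shift passes 5 or a number of a turn 0.15, either way. A call with a gripper value outside its range is refused whole. The fingers move at their own pace and stop on an object; "newtons" is the grip in N (left out, the last holds). Time passes only in rows, so rows that do not move let the fingers close. It gives the time, the measured TCP pose, the force, the opening and the grip force at its end, in the units of the state.
- state(): the state, without advancing time (a new reading comes with each control period).
- camera(name): name is "scene" or "top" or "wrist"; returns a dict with "image" (420x560x3 uint8, red, green, blue), "fx", "fy", "cx", "cy" (pixels), "rvec" (rotation vector, rad) and "tvec" (3), from world to camera coordinates, as OpenCV has them. Camera axes: x right, y down, z forward; pixel columns grow to the right and rows downward; lengths in m; the calibration is good to about 2 mm. A picture is of the moment at which its call begins. There is no depth.
- hand_in(): hands the job in; it is judged then, once.
Trained networks look in a picture, given as the dict that the camera call returned (one of the last four; its "shot" number tells which), for a name from the list of things; names that differ only in an ending like _2 or _b are one class to them, and where a whole thing is asked for, a point or a joint stands for the part that bears it (a point fixed in the world has none). Each returns a list of dicts, best first, with "p" (0 to 1); they miss things now and then, are a little off and sometimes report something else, mostly with a low value. They report only what shows in the picture. A call takes as long as a camera call.
- regions_of(picture, name): "region" (420x560 bool, what is visible of it).
- mark_of(picture, name): "at" ([x, y, z] in m, in world coordinates, good to about 4 mm: a listed point, or the origin of a listed thing).
The state is a dict: "clock": time; "joint_positions": joint angles; "joint_velocities": joint speeds; "tau": joint torques, N m; "tcp_pos": TCP position; "tool_rot": TCP orientation; "force": force on the tool from outside, world axes, zero at the start; "ft_torque": the same for the moment, N m; "finger_gap": opening from 0.0 (shut) to 1.0 (fully open); "grip_force": force on a finger pad.
Only numpy, scipy, OpenCV 4.12 (cv2) and the standard library are available. Lean on these libraries where they do the work, as an engineer would, in place of code of your own. Each camera call takes 0.05 s, during which the arm holds its last target. There are 200 camera calls.

### The job

Lock the revolving sweet stand for the night: take the red-knobbed locking pin from the wooden caddy, put it through the brass-ringed hole in the rim of the turning tray and, pressing only lightly with its tip, gently turn the tray with it past the red mark on the base until you feel the pin drop into the hole hidden in the base under the tray. Then push it fully home, collar flush on the tray, without forcing it, and let go; never lean on the pin while you are feeling for the hole (5 to 10 N is plenty), don't spin the tray fast, and leave everything else where it is.

Things in the scene. Friction and masses are not known exactly. Their poses are not given: they have to be found in the camera images.
- pin: the stand's locking pin, steel with a RED round knob, upright in one of the caddy's three holes. Origin: centre of its tip; its z axis runs up the pin. Tip tapered from 6 to 10 mm wide over the first 5 mm, shank 10 mm wide up to z 38 mm, collar 24 mm wide z 38-42, knob 22 mm wide z 46-81 (grip it about z 66). 60-130 g
- stand: fixed round wooden base of the revolving sweet stand, 380 mm wide, 40 mm high. Origin: on the turning axis, at counter height; its x axis points to the red mark on its rim (top and side). Under the tray it hides a flat steel ring, level with z 40 mm, with one blind hole 12 mm wide, 26 mm deep, 135 mm from the axis, somewhere within 13 degrees either side of the mark (it is only a rough guide)
- tray_hole (a point): centre, at the tray's upper face, of the brass-ringed through hole (11.5 mm wide) for the pin in the rim of the wooden tray: 135 mm from the turning axis, 56 mm above the counter. The tray is 14 mm thick, 330 mm wide, 2 mm above the base's steel ring. So a pin in it first stands on the ring with its tip 16 mm below this point; seated, collar on the tray, 38 mm below
- tray (a joint): turn of the tray about its upright axis, rad, anticlockwise from above positive; 0 when the tray's hole is at the red mark. It starts 0.5 to 1.0, so turn it clockwise; it reaches from -1.6 to 1.6. Turns with 2 to 3 N of sideways push at the hole and stays where it is left. The teal ring of sweet bins on it is 200 mm wide and 45 mm high, the wooden knob in the middle 62 mm
- caddy: fixed pin caddy, light wooden block 180 x 50 x 45 mm (x, y, z), origin at the centre of its underside; three brass-ringed holes along its x axis at -65, 0 and 65 mm, 13 mm wide and 41 mm deep, in which the pins stand loosely with their collars on its top (tip 7 mm above the counter)
- pin_black: locking pin of another stand, same size, black knob: not to be used
- pin_blue: locking pin of another stand, same size, blue knob: not to be used
- jar: orange-red sweet jar with a red cap, 96 mm wide, 130 mm high, origin at the centre of its underside; leave alone
- scoop: aluminium sweet scoop with a black handle, 155 mm long, 30 mm high, lying along its x axis, open end to +x; leave alone
- price_stand: blank white price card 90 mm wide on a steel rod in a wooden foot 60 x 90 mm, 153 mm high, origin at the centre of its underside; leave alone
- tin: teal tin, 90 mm wide, 75 mm high, origin at the centre of its underside; leave alone
- carton: pink carton with a white band, 110 x 70 x 45 mm, origin at the centre of its underside; leave alone

How it is judged:
On the way, in this order (a step that is already met when the one before it is completed fails the run):
1. the pin stands in the tray's hole, its tip at least 8 mm below the tray's top (z of pin in the frame of tray_hole below -0.008 m and horizontal distance between pin and tray_hole below 0.005 m), for 0.1 s.
2. the pin has dropped through into the hidden hole of the base (z of pin in the frame of tray_hole below -0.03 m and horizontal distance between pin and tray_hole below 0.005 m), for 0.1 s.
At the end, for the whole second after the job is handed in: The red-knobbed pin stands upright in the tray's hole and in the hidden hole of the base, its collar within 2.5 mm of the tray's top (tip at least 35.5 mm below it, within 5 mm of the hole's axis, tilted less than 0.1 rad); pin and tray are at rest (z of pin in the frame of tray_hole below -0.0355 m and horizontal distance between pin and tray_hole below 0.005 m and angle between pin's own z axis and vertical below 0.1 rad and linear speed of pin below 0.02 m/s and velocity of joint tray between -0.05 and 0.05 rad/s); the robot touches nothing.
It fails at once if the pin is leaned on while feeling for the hole: pressed against the stand (tray and base) with more than 30 N before it has dropped to 30 mm below the tray's top (contact force between pin and stand above 30 N and z of pin in the frame of tray_hole above -0.03 m).
It fails at once if the pin is forced home: pressed against the stand with more than 80 N (contact force between pin and stand above 80 N).
It fails at once if the tray is turned faster than 1.5 rad/s (velocity of joint tray above 1.5 rad/s or velocity of joint tray below -1.5 rad/s).
It fails at once if another thing is moved more than 20 mm: the two other pins, the jar, the scoop, the price stand, the tin or the carton (distance of any of pin_black, pin_blue, jar, scoop, price_stand, tin, carton from where it was at the start of the episode above 0.02 m).
It also fails if it takes over 67 s, if anything falls off the work surface, if the arm or the gripper's body presses on something with over 40 N, if the wrist force passes 120 N, or if a joint passes its speed limit or range.

## Working session

There is one attempt and no reset: what is moved stays moved. The work goes in short steps, Python scripts to look and compute and a tool call to move; the robot and the scene stay as the last step left them, time stands still between calls to the robot, and variables do not carry over. Pictures are saved under pics/ and viewed, at most 10 in all, crops included, and the job is handed in when it is done.

Besides the shell and the picture viewer there is one more tool, called after "Request:" as name(argument=value, ...) on one line, values as JSON. apply_moves: Moves the arm, as the interface text tells. Its arguments: {"type":"object","properties":{"jaw":{"type":"array"},"translation":{"type":"array"},"rotation":{"type":"array"},"newtons":{"type":"number"}},"required":["jaw","translation","rotation"]}

```bash
mkdir -p pics
cat > h.py <<'E'
import numpy as np, cv2
from plant import *
def ray(c,u,v,z):
    R=cv2.Rodrigues(np.array(c["rvec"]))[0]; t=np.array(c["tvec"]).ravel()
    d=R.T@np.array([(u-c["cx"])/c["fx"],(v-c["cy"])/c["fy"],1]); o=-R.T@t
    return o+d*(z-o[2])/d[2]
def proj(c,p):
    K=np.array([[c["fx"],0,c["cx"]],[0,c["fy"],c["cy"]],[0,0,1.]])
    return cv2.projectPoints(np.array(p,float).reshape(-1,1,3),np.array(c["rvec"]),np.array(c["tvec"]),K,None)[0].reshape(-1,2)
def save(c,n): cv2.imwrite(f"pics/{n}.png",c["image"][:,:,::-1])
E
python3 - <<'E'
from h import *
s=state(); print(pinch_z,{k:np.round(v,3) for k,v in s.items()})
ims=[]
for n in ["top","scene"]:
    c=camera(n); ims.append(c["image"])
    for k in ["pin","pin_black","pin_blue","stand","tray_hole","caddy","jar","price_stand","tin","carton","scoop"]:
        m=mark_of(c,k); print(n,k,[(round(x["p"],2),np.round(x["at"],3), proj(c,x["at"]).round()[0]) for x in m[:2]])
    save(c,n)
E
```

```text
0.1635 {'clock': np.float64(0.0), 'joint_positions': array([-1.22 ,  0.333, -0.065,  1.461,  0.022,  1.35 , -0.089]), 'joint_velocities': array([ 0.   ,  0.   ,  0.001,  0.001, -0.001, -0.001, -0.001]), 'tau': array([-1.0000e-03, -6.2325e+01,  2.4000e-02, -3.8989e+01, -6.2000e-02,
        4.0000e-02,  0.0000e+00]), 'tcp_pos': array([0.228, 0.582, 0.404]), 'tool_rot': array([-0.   ,  0.186,  0.983, -0.001]), 'force': array([0.179, 1.606, 0.406]), 'ft_torque': array([-0.014,  0.041,  0.009]), 'grip_force': np.float64(0.0), 'finger_gap': np.float64(1.003)}
top pin [(0.5, array([ 0.606, -0.325,  0.007]), array([371., 174.])), (0.17, array([ 0.54 , -0.339, -0.004]), array([374., 193.]))]
top pin_black [(0.55, array([ 0.54 , -0.34 ,  0.004]), array([375., 193.]))]
top pin_blue [(0.39, array([ 0.482, -0.353,  0.01 ]), array([380., 210.]))]
top stand [(0.86, array([ 0.538, -0.004, -0.002]), array([278., 192.]))]
top tray_hole [(0.72, array([0.659, 0.074, 0.056]), array([255., 153.])), (0.72, array([ 0.293, -0.344,  0.002]), array([377., 265.]))]
top caddy [(0.75, array([ 0.537, -0.339, -0.00
[... 586 characters left out ...]
ay([164., 264.]))]
scene pin_blue [(0.63, array([ 0.482, -0.354,  0.01 ]), array([156., 249.]))]
scene stand [(0.55, array([ 0.544,  0.006, -0.001]), array([294., 243.]))]
scene tray_hole [(0.71, array([0.655, 0.078, 0.061]), array([337., 245.]))]
scene caddy [(0.83, array([ 0.542, -0.339,  0.   ]), array([165., 265.]))]
scene jar [(0.79, array([ 0.621,  0.49 , -0.002]), array([465., 230.]))]
scene price_stand [(0.64, array([ 0.41 ,  0.475, -0.002]), array([421., 192.]))]
scene tin [(0.97, array([ 0.294, -0.349,  0.003]), array([152., 211.]))]
scene carton [(0.61, array([ 0.372, -0.481, -0.002]), array([105., 236.]))]
scene scoop [(0.71, array([ 0.636, -0.466, -0.   ]), array([114., 302.]))]
```

View pics/top.png

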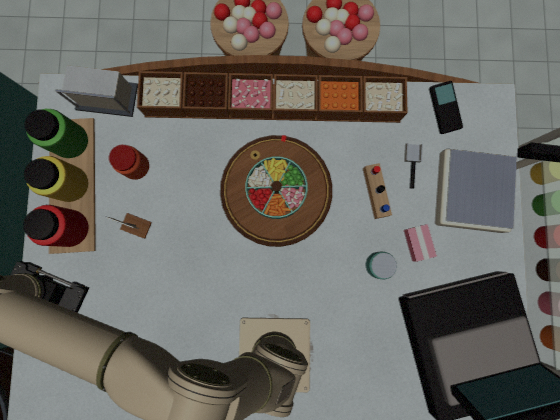

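View pics/scene.png

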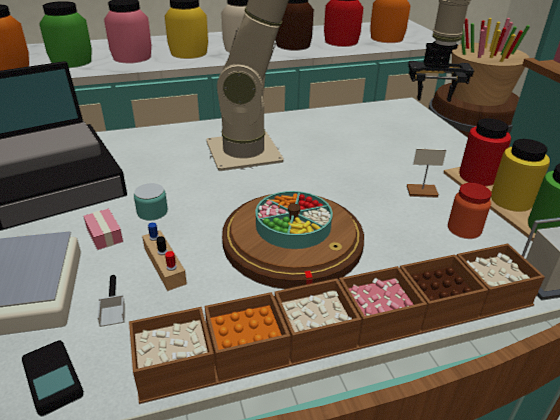

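Request:
apply_moves(jaw=[1,1,1,1,1,1,1,1,1,1,1,1,1,1,1,1,1], translation=[[2.3,-3.3,0],[2.3,-3.3,0],[2.3,-3.3,0],[2.3,-3.3,0],[2.3,-3.3,0],[2.3,-3.3,0],[2.3,-3.3,0],[2.3,-3.3,0],[2.3,-3.3,0],[2.3,-3.3,0],[2.3,-3.3,0],[2.3,-3.3,0],[2.3,-3.3,0],[2.3,-3.3,0],[2.3,-3.3,0],[2.3,-3.3,0],[0,0,0]], rotation=[[0,0,0.037],[0,0,0.037],[0,0,0.037],[0,0,0.037],[0,0,0.037],[0,0,0.037],[0,0,0.037],[0,0,0.037],[0,0,0.037],[0,0,0.037],[0,0,0.037],[0,0,0.037],[0,0,0.037],[0,0,0.037],[0,0,0.037],[0,0,0.037],[0,0,0]])

```text
clock: 2.9
tcp_pos: [0.598, 0.048, 0.4047]
tool_rot: [0.0, -0.106, 0.994, -0.002]
force: [-1.4, 0.7, 0.2]
finger_gap: 1.0
grip_force: 0.0
```

Run:
```python
from h import *
c=camera("wrist"); save(c,"w1")
R=cv2.Rodrigues(np.array(c["rvec"]))[0]; print("cam",-R.T@np.array(c["tvec"]).ravel(), state()["tcp_pos"],state()["tool_rot"])
for k in ["stand","tray_hole","pin"]:
    print(k,[(round(x["p"],2),np.round(x["at"],4), proj(c,x["at"]).round()[0]) for x in mark_of(c,k)[:2]])
```

```text
cam [0.52895959 0.0326658  0.38424223] [0.59708123 0.05083203 0.40457937] [-3.72702143e-05 -1.06542725e-01  9.94307917e-01 -6.42717199e-04]
stand [(0.79, array([5.394e-01, 8.000e-04, 2.000e-04]), array([252., 121.]))]
tray_hole [(0.77, array([0.652 , 0.0789, 0.0534]), array([301., 247.]))]
pin []
```

View pics/w1.png

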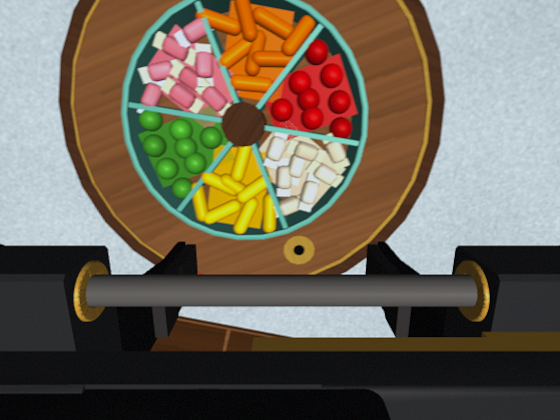

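The wrist view shows the tray's brass hole at (299,250), and the teal ring centred near (247,117) with the knob at (244,125).

Run:
```python
from h import *
c=camera("wrist")
im=c["image"].astype(int)
h=ray(c,299,250,.056)
hsv=cv2.cvtColor(c["image"],cv2.COLOR_RGB2HSV)
# dark hole centroid
sub=c["image"][235:265,283:315].sum(2); ys,xs=np.where(sub<90); print("hole px",xs.mean()+283,ys.mean()+235,len(xs))
h=ray(c,xs.mean()+283,ys.mean()+235,.056); print("hole",h)
r=regions_of(c,"tray")
t=cv2.inRange(hsv,(75,60,90),(95,255,255)); ys,xs=np.where(t>0)
P=np.c_[xs,ys]; hull=cv2.convexHull(P[(ys<245)].astype(np.int32)); e=cv2.fitEllipse(hull); print(e, ray(c,*e[0],.101))
for n in ["top","scene"]:
    c=camera(n); m=[ (mark_of(c,k)[0]["at"]) for k in ["stand","tray_hole"]]
    i=c["image"].astype(int); red=(i[:,:,0]>150)&(i[:,:,1]<60)&(i[:,:,2]<60)
    box=(slice(130,145),slice(275,295)) if n=="top" else (slice(265,290),slice(295,320))
    ys,xs=np.where(red[box]); print(n,len(xs)); p=ray(c,xs.mean()+box[1].start,ys.mean()+box[0].start,.04 if n=="top" else .03); print("mark",p)
    g=[(round(x["p"],2),np.round(x["at"],4)) for k in ["stand","tray_hole"] for x in mark_of(c,k)[:1]]; print(g)
```

```text
hole px 289.0 250.5 64
hole [0.65437395 0.07573378 0.056     ]
((233.381591796875, 112.57440948486328), (244.6258544921875, 256.625244140625), 156.40077209472656) [0.53137827 0.0010908  0.101     ]
top 0
mark [nan nan nan]
[(0.79, array([ 0.5395, -0.0012, -0.001 ])), (0.7, array([ 0.637 , -0.4652, -0.    ]))]
scene 39
mark [ 0.70278789 -0.01373438  0.03      ]
[(0.82, array([0.5413, 0.0072, 0.0015])), (0.7, array([0.6555, 0.0763, 0.0611]))]<stdin>:16: RuntimeWarning: Mean of empty slice.
  ret = ret.dtype.type(ret / rcount)
```

Request:
apply_moves(jaw=[1,1,1,1,1,1,1,1,1,1], translation=[[0.3,-3.7,0],[0.3,-3.7,0],[0.3,-3.7,0],[0.3,-3.7,0],[0.3,-3.7,0],[0.3,-3.7,0],[0.3,-3.7,0],[0.3,-3.7,0],[0,-4,0],[0,0,0]], rotation=[[0,0,0],[0,0,0],[0,0,0],[0,0,0],[0,0,0],[0,0,0],[0,0,0],[0,0,0],[0,0,0],[0,0,0]])

```text
clock: 4.7
tcp_pos: [0.6181, -0.2887, 0.4045]
tool_rot: [-0.001, -0.105, 0.994, -0.002]
force: [-1.0, -0.9, -0.1]
finger_gap: 1.001
grip_force: 0.0
```

Run:
```python
from h import *
c=camera("wrist"); save(c,"w2"); print(state()["tcp_pos"])
for k in ["pin","pin_black","pin_blue","caddy"]:
    print(k,[(round(x["p"],2),np.round(x["at"],4), proj(c,x["at"]+np.array([0,0,.081])).round()[0]) for x in mark_of(c,k)[:2]])
```

```text
[ 0.61906803 -0.28563904  0.40442036]
pin [(0.62, array([ 0.6065, -0.3287,  0.0103]), array([241., 179.]))]
pin_black [(0.79, array([ 0.5423, -0.338 ,  0.0055]), array([244., 102.])), (0.61, array([ 5.386e-01, -6.000e-04, -1.000e-04]), array([615., 179.]))]
pin_blue [(0.76, array([ 0.479 , -0.3578,  0.0088]), array([233.,  12.]))]
caddy [(0.73, array([ 5.425e-01, -3.393e-01,  5.000e-04]), array([243., 102.]))]
```

View pics/w2.png

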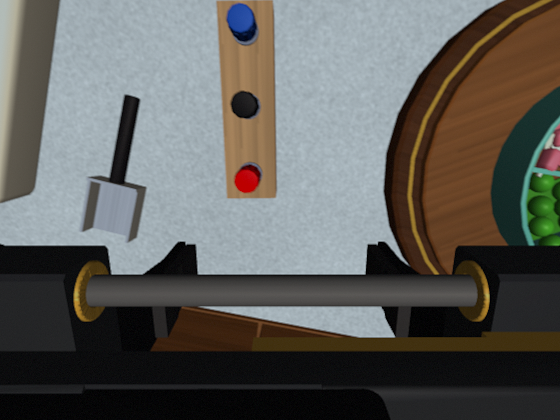

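The wrist view shows the red knob at (247,180), black at (245,104) and blue at (241,22), all in the caddy. This agrees with the networks. Red pin is at about (0.606, -0.326).

Request:
apply_moves(jaw=[1,1,1,1,1], translation=[[-0.5,-2,-2],[-0.5,-2,-2],[-0.3,0,-2],[0,0,-1],[0,0,0]], rotation=[[0,0,0],[0,0,0],[0,0,0],[0,0,0],[0,0,0]])

```text
clock: 5.45
tcp_pos: [0.6077, -0.3204, 0.3335]
tool_rot: [-0.001, -0.11, 0.994, 0.001]
force: [-0.6, -0.4, 0.1]
finger_gap: 1.0
grip_force: 0.0
```

Run:
```python
from h import *
for i in range(3):
    c=camera("wrist"); s=state(); i=c["image"].astype(int)
    red=((i[:,:,0]>120)&(i[:,:,1]<60)&(i[:,:,2]<60)).astype(np.uint8)
    n,l,st,ce=cv2.connectedComponentsWithStats(red); k=1+st[1:,4].argmax(); print(st[k],ce[k])
    print(s["tcp_pos"],s["tool_rot"],[(round(x["p"],2),np.round(x["at"],4)) for x in mark_of(c,"pin")[:1]])
    x,y,w,h,_=st[k]
    print("axis est",ray(c,*ce[k],.085))
    R=cv2.Rodrigues(np.array(c["rvec"]))[0]; print("cam",-R.T@np.array(c["tvec"]).ravel(),R[2])
    q=s["tool_rot"]; 
save(c,"w3")
c=camera("top"); i=c["image"].astype(int)
red=(i[:,:,0]>140)&(i[:,:,1]<70)&(i[:,:,2]<70); ys,xs=np.where(red[125:150,270:300]); print(len(xs)); 
if len(xs): print(ray(c,xs.mean()+270,ys.mean()+125,.04))
```

```text
[260 208  30  28 664] [274.46686747 222.09487952]
[ 0.6079143  -0.32070434  0.33482377] [-3.05916570e-05 -1.09897363e-01  9.93942826e-01  4.77078382e-04] [(0.75, array([ 0.6082, -0.3282,  0.0087]))]
axis est [ 0.60829761 -0.32515339  0.085     ]
cam [ 0.53874025 -0.3362384   0.3131594 ] [ 0.25348765  0.05811642 -0.96559127]
[262 206  30  28 663] [276.35444947 219.70889894]
[ 0.60797861 -0.3213446   0.33604334] [ 7.95464534e-04 -1.09628159e-01  9.93972326e-01 -2.19905878e-04] [(0.56, array([ 0.6081, -0.3253,  0.0101]))]
axis est [ 0.60802877 -0.32510209  0.085     ]
cam [ 0.53916165 -0.33684021  0.31517807] [ 0.25621605  0.05652342 -0.96496551]
[262 206  31  28 659] [277.28983308 219.71016692]
[ 0.60774571 -0.32174217  0.33605   ] [ 8.20153747e-04 -1.09339461e-01  9.94004081e-01 -3.12426232e-04] [(0.91, array([ 0.6069, -0.3263,  0.0058]))]
axis est [ 0.60807319 -0.32513602  0.085     ]
cam [ 0.53901887 -0.33735337  0.31560395] [ 0.25700757  0.05574521 -0.96480028]
13
[ 0.71708346 -0.0186018   0.04      ]
```

View pics/w3.png

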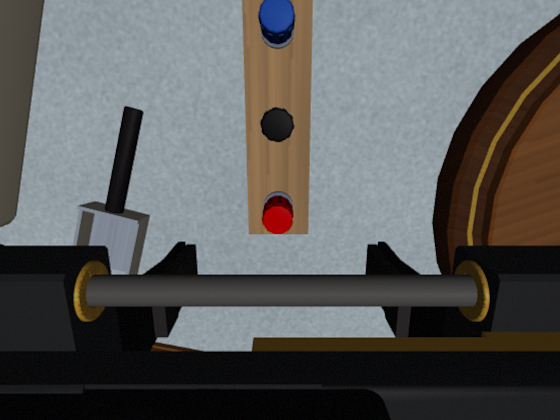

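The red knob is at (277,217), centred between the fingers, with the axis near (0.607, -0.3255). I'm descending and gripping.

Request:
apply_moves(jaw=[1,1,1,1,1,1,0.15,0,0,0,0,0,0,0], translation=[[0,-0.35,-2.5],[0,0,-2.5],[0,0,-2.5],[0,0,-1.5],[0,0,-0.8],[0,0,0],[0,0,0],[0,0,0],[0,0,0],[0,0,0],[0,0,0],[0,0,0],[0,0,0],[0,0,0]], rotation=[[0,0,0],[0,0,0],[0,0,0],[0,0,0],[0,0,0],[0,0,0],[0,0,0],[0,0,0],[0,0,0],[0,0,0],[0,0,0],[0,0,0],[0,0,0],[0,0,0]], newtons=30)

```text
clock: 7.2
tcp_pos: [0.6072, -0.3256, 0.2368]
tool_rot: [-0.0, -0.109, 0.994, 0.0]
force: [0.4, 0.3, 0.0]
finger_gap: 0.356
grip_force: 0.0
```

Request:
apply_moves(jaw=[0,0,0,0,0,0], translation=[[0,0,0],[0,0,0],[0,0,0],[0,0,0],[0,0,0],[0,0,0]], rotation=[[0,0,0],[0,0,0],[0,0,0],[0,0,0],[0,0,0],[0,0,0]])

```text
clock: 7.8
tcp_pos: [0.6072, -0.3256, 0.2368]
tool_rot: [-0.0, -0.109, 0.994, 0.0]
force: [-0.7, 0.9, -0.3]
finger_gap: 0.241
grip_force: 30.0
```

Request:
apply_moves(jaw=[0,0,0,0,0,0,0,0,0,0,0,0,0,0,0,0,0,0], translation=[[0,0,2],[0,0,3],[0,0,3.3],[0,0,4],[0,0,3],[0.5,3,0],[0.4,4,0],[0.4,4,0],[0.4,4,0],[0.4,4,0],[0.4,4,0],[0.4,4,0],[0.4,4,0],[0.4,4,0],[0.6,3.2,-2],[0.6,2,-3],[0,0,-2],[0,0,0]], rotation=[[0,0,0],[0,0,0],[0,0,0],[0,0,0],[0,0,0],[0,0,0],[0,0,0],[0,0,0],[0,0,0],[0,0,0],[0,0,0],[0,0,0],[0,0,0],[0,0,0],[0,0,0],[0,0,0],[0,0,0],[0,0,0]])

```text
clock: 9.6
tcp_pos: [0.6553, 0.0771, 0.3164]
tool_rot: [-0.003, -0.11, 0.994, -0.0]
force: [-0.2, -0.3, -0.5]
finger_gap: 0.246
grip_force: 30.0
```

Run:
```python
from h import *
ims=[]
for n in ["wrist","wrist","scene"]:
    c=camera(n); s=state(); ims.append(c["image"])
    t=s["tcp_pos"]; R=cv2.Rodrigues(np.array(c["rvec"]))[0]
    print(n,t,s["tool_rot"],s["finger_gap"],s["grip_force"])
    print("tip px",proj(c,t-[0,0,.23]),"hole px",proj(c,[.6545,.0763,.056]))
    for k in ["pin","tray_hole"]: print(k,[(round(x["p"],2),np.round(x["at"],4)) for x in mark_of(c,k)[:1]])
a=ims[1]; u,v=proj(c,[.6545,.0763,.08])[0].astype(int)
b=cv2.resize(ims[2][v-50:v+40,u-60:u+60],(560,420),interpolation=cv2.INTER_CUBIC)
cv2.imwrite("pics/w4.png",cv2.resize(np.vstack([a,b]),(420,600))[:,:,::-1] if 0 else cv2.resize(np.hstack([a,b]),(800,300))[:,:,::-1])
```

```text
wrist [0.65585631 0.07610261 0.31867628] [-1.35860297e-03 -1.08807705e-01  9.94061825e-01 -3.55339051e-04] 0.24321308371991784 29.9997818749398
tip px [[280.2838578  234.18863419]] hole px [[281.06723617 218.08205896]]
pin [(0.94, array([0.6579, 0.074 , 0.0882]))]
tray_hole [(0.68, array([0.655 , 0.0797, 0.0568]))]
wrist [0.65664858 0.07532893 0.32159695] [ 1.18852177e-03 -1.08185338e-01  9.94130031e-01 -3.84063784e-05] 0.24570919148288595 29.999903636053205
tip px [[282.12366605 230.38944715]] hole px [[283.91694447 212.67458052]]
pin [(0.87, array([0.6566, 0.074 , 0.0934]))]
tray_hole [(0.86, array([0.6535, 0.0762, 0.0582]))]
scene [0.65646577 0.07577817 0.32113339] [ 9.56460614e-04 -1.08457210e-01  9.94100649e-01  1.34696854e-04] 0.24352944215883388 29.999890811741352
tip px [[337.0192142  236.20878978]] hole px [[335.71472327 246.81570091]]
pin [(0.52, array([0.657 , 0.0778, 0.0916]))]
tray_hole [(0.71, array([0.6557, 0.0768, 0.0614]))]
```

View pics/w4.png

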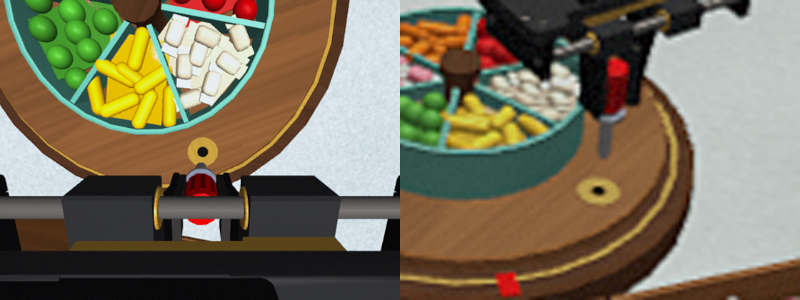

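The wrist part shows the hole at (284,211) and the tip just below at about (280,231); both match the projections. The scene part shows the pin upright above the hole. I'll go lower and check again.

Request:
apply_moves(jaw=[0,0,0,0,0,0], translation=[[-0.15,0,-1],[0,0,-1],[0,0,-0.7],[0,0,0],[0,0,0],[0,0,0]], rotation=[[0,0,0],[0,0,0],[0,0,0],[0,0,0],[0,0,0],[0,0,0]])

```text
clock: 10.65
tcp_pos: [0.6549, 0.0764, 0.2931]
tool_rot: [0.0, -0.109, 0.994, 0.0]
force: [0.5, 0.3, -2.3]
finger_gap: 0.241
grip_force: 30.0
```

Run:
```python
from h import *
out=[]
for n in ["wrist","scene"]:
    c=camera(n); s=state(); t=s["tcp_pos"]
    print(n,t,s["tool_rot"],s["force"])
    T=proj(c,t-[0,0,.23])[0]; H=proj(c,[.6545,.0763,.056])[0]; print(T,H)
    for k in ["pin","tray_hole"]: print(k,[(round(x["p"],2),np.round(x["at"],4)) for x in mark_of(c,k)[:1]])
    x0,y0=int(H[0])-25,int(H[1])-25; b=cv2.resize(c["image"][y0:y0+50,x0:x0+50],(400,400),interpolation=cv2.INTER_CUBIC)
    for p,col in ((T,(0,255,255)),(H,(255,0,255))): cv2.drawMarker(b,tuple(int(v) for v in ((p-[x0,y0]+.5)*8)),col,cv2.MARKER_CROSS,20,1)
    out.append(b)
cv2.imwrite("pics/w5.png",np.hstack(out)[:,:,::-1])
```

```text
wrist [0.6548789  0.0763264  0.29318606] [ 3.30387863e-04 -1.08866795e-01  9.94056290e-01  6.17899259e-05] [ 0.35456524 -0.52787076 -0.89059097]
[282.02320427 230.49164056] [282.08353393 226.51208272]
pin [(0.89, array([0.6547, 0.0761, 0.0636]))]
tray_hole [(0.61, array([0.6527, 0.0768, 0.0563]))]
scene [0.65479229 0.07634073 0.29309623] [ 2.32577748e-04 -1.08864529e-01  9.94056564e-01  8.44543951e-05] [-0.0518404 -0.5028535 -1.2464147]
[336.01256276 244.66830247] [335.71472327 246.81570091]
pin [(0.5, array([0.6521, 0.0794, 0.0647]))]
tray_hole [(0.96, array([0.6569, 0.077 , 0.0615]))]
```

View pics/w5.png

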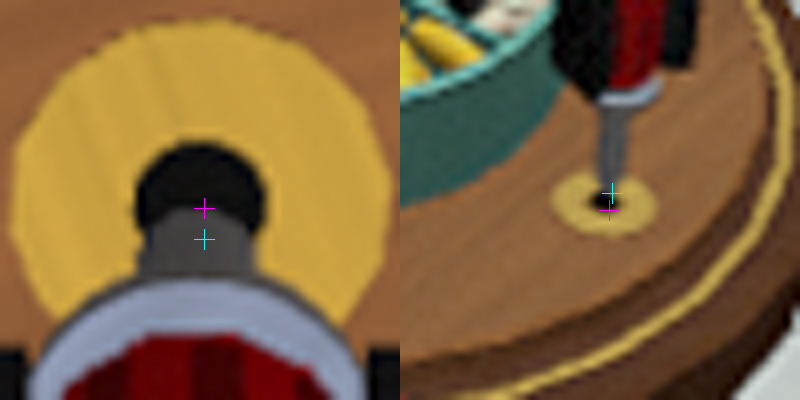

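The wrist crop shows the hole centred at (200,203) in the crop, with the tip over its lower half from parallax. Residual offset is about 0.5 mm in x. I'm descending carefully.

Request:
apply_moves(jaw=[0,0,0,0,0], translation=[[-0.06,0,-0.3],[0,0,-0.3],[0,0,-0.3],[0,0,-0.1],[0,0,0]], rotation=[[0,0,0],[0,0,0],[0,0,0],[0,0,0],[0,0,0]])

```text
clock: 11.45
tcp_pos: [0.654, 0.0763, 0.2825]
tool_rot: [-0.0, -0.109, 0.994, -0.0]
force: [0.8, 0.0, -0.8]
finger_gap: 0.243
grip_force: 30.0
```

Request:
apply_moves(jaw=[0,0,0,0,0], translation=[[0,0,-0.3],[0,0,-0.3],[0,0,-0.25],[0,0,0],[0,0,0]], rotation=[[0,0,0],[0,0,0],[0,0,0],[0,0,0],[0,0,0]])

```text
clock: 11.95
tcp_pos: [0.6541, 0.0764, 0.2742]
tool_rot: [-0.0, -0.109, 0.994, 0.0]
force: [-0.1, -0.0, -0.9]
finger_gap: 0.243
grip_force: 30.0
```

Request:
apply_moves(jaw=[0,0,0,0], translation=[[0,0,-0.2],[0,0,-0.15],[0,0,0],[0,0,0]], rotation=[[0,0,0],[0,0,0],[0,0,0],[0,0,0]])

```text
clock: 12.35
tcp_pos: [0.6541, 0.0764, 0.2707]
tool_rot: [-0.0, -0.109, 0.994, 0.0]
force: [0.5, 0.9, -0.3]
finger_gap: 0.244
grip_force: 30.0
```

Request:
apply_moves(jaw=[0,0,0,0], translation=[[0,0,-0.1],[0,0,-0.1],[0,0,0],[0,0,0]], rotation=[[0,0,0],[0,0,0],[0,0,0],[0,0,0]])

```text
clock: 12.75
tcp_pos: [0.6543, 0.0763, 0.2695]
tool_rot: [0.001, -0.109, 0.994, 0.0]
force: [-1.2, -0.1, 6.2]
finger_gap: 0.244
grip_force: 30.0
```

Contact with the ring is at TCP z ≈ 0.2703, and the press is 6 N. I'm starting the sweep clockwise.

Request:
apply_moves(jaw=[0,0,0,0,0,0], translation=[[0.18,-0.28,0],[0.175,-0.29,0],[0.17,-0.29,0],[0.16,-0.3,0],[0,0,0],[0,0,0]], rotation=[[0,0,0],[0,0,0],[0,0,0],[0,0,0],[0,0,0],[0,0,0]])

```text
clock: 13.35
tcp_pos: [0.6608, 0.066, 0.2695]
tool_rot: [-0.0, -0.109, 0.994, 0.001]
force: [-4.2, 2.8, 8.0]
finger_gap: 0.246
grip_force: 30.1
```

Request:
apply_moves(jaw=[0,0,0,0,0,0,0,0], translation=[[0.14,-0.305,0],[0.13,-0.31,0],[0.14,-0.31,0],[0.13,-0.31,0],[0.12,-0.315,0],[0.115,-0.315,0],[0,0,0],[0,0,0]], rotation=[[0,0,0],[0,0,0],[0,0,0],[0,0,0],[0,0,0],[0,0,0],[0,0,0],[0,0,0]])

```text
clock: 14.15
tcp_pos: [0.6685, 0.0478, 0.2694]
tool_rot: [-0.0, -0.11, 0.994, 0.001]
force: [-4.2, 4.3, 7.8]
finger_gap: 0.245
grip_force: 30.1
```

Request:
apply_moves(jaw=[0,0,0,0,0,0,0], translation=[[0.09,-0.325,0],[0.095,-0.325,0],[0.09,-0.325,0],[0.08,-0.325,0],[0.075,-0.33,0],[0,0,0],[0,0,0]], rotation=[[0,0,0],[0,0,0],[0,0,0],[0,0,0],[0,0,0],[0,0,0],[0,0,0]])

```text
clock: 14.85
tcp_pos: [0.6729, 0.0315, 0.2695]
tool_rot: [0.0, -0.11, 0.994, 0.001]
force: [-2.4, 4.8, 7.7]
finger_gap: 0.243
grip_force: 30.1
```

Request:
apply_moves(jaw=[0,0,0,0], translation=[[0.04,-0.2,0],[0.04,-0.2,0],[0,0,0],[0,0,0]], rotation=[[0,0,0],[0,0,0],[0,0,0],[0,0,0]])

```text
clock: 15.25
tcp_pos: [0.6737, 0.0279, 0.2695]
tool_rot: [0.0, -0.11, 0.994, 0.002]
force: [-4.6, 5.7, 6.6]
finger_gap: 0.246
grip_force: 30.1
```

Request:
apply_moves(jaw=[0,0,0,0], translation=[[0.035,-0.2,0],[0.035,-0.2,0],[0,0,0],[0,0,0]], rotation=[[0,0,0],[0,0,0],[0,0,0],[0,0,0]])

```text
clock: 15.65
tcp_pos: [0.6744, 0.024, 0.2695]
tool_rot: [0.0, -0.11, 0.994, 0.002]
force: [-2.6, 5.4, 6.9]
finger_gap: 0.242
grip_force: 30.1
```

Request:
apply_moves(jaw=[0,0,0,0], translation=[[0.03,-0.2,0],[0.03,-0.2,0],[0,0,0],[0,0,0]], rotation=[[0,0,0],[0,0,0],[0,0,0],[0,0,0]])

```text
clock: 16.05
tcp_pos: [0.675, 0.0199, 0.2695]
tool_rot: [0.0, -0.11, 0.994, 0.002]
force: [-3.6, 5.7, 7.5]
finger_gap: 0.246
grip_force: 30.1
```

Request:
apply_moves(jaw=[0,0,0,0], translation=[[0.02,-0.2,0],[0.02,-0.2,0],[0,0,0],[0,0,0]], rotation=[[0,0,0],[0,0,0],[0,0,0],[0,0,0]])

```text
clock: 16.45
tcp_pos: [0.6755, 0.016, 0.2695]
tool_rot: [0.0, -0.11, 0.994, 0.002]
force: [-4.4, 6.0, 6.8]
finger_gap: 0.245
grip_force: 30.1
```

Request:
apply_moves(jaw=[0,0,0,0], translation=[[0.01,-0.2,0],[0.015,-0.2,0],[0,0,0],[0,0,0]], rotation=[[0,0,0],[0,0,0],[0,0,0],[0,0,0]])

```text
clock: 16.85
tcp_pos: [0.6757, 0.012, 0.2695]
tool_rot: [0.0, -0.11, 0.994, 0.002]
force: [-4.5, 5.6, 7.7]
finger_gap: 0.242
grip_force: 30.1
```

Request:
apply_moves(jaw=[0,0,0,0], translation=[[0.01,-0.2,0],[0.01,-0.2,0],[0,0,0],[0,0,0]], rotation=[[0,0,0],[0,0,0],[0,0,0],[0,0,0]])

```text
clock: 17.25
tcp_pos: [0.676, 0.008, 0.2695]
tool_rot: [0.0, -0.11, 0.994, 0.002]
force: [-2.8, 6.4, 7.6]
finger_gap: 0.239
grip_force: 30.1
```

Request:
apply_moves(jaw=[0,0,0,0], translation=[[0.005,-0.2,0],[0.005,-0.2,0],[0,0,0],[0,0,0]], rotation=[[0,0,0],[0,0,0],[0,0,0],[0,0,0]])

```text
clock: 17.65
tcp_pos: [0.6761, 0.004, 0.2695]
tool_rot: [0.0, -0.11, 0.994, 0.002]
force: [-3.9, 6.6, 7.7]
finger_gap: 0.243
grip_force: 30.2
```

Request:
apply_moves(jaw=[0,0,0,0], translation=[[0,-0.2,0],[0,-0.2,0],[0,0,0],[0,0,0]], rotation=[[0,0,0],[0,0,0],[0,0,0],[0,0,0]])

```text
clock: 18.05
tcp_pos: [0.6761, 0.0001, 0.2695]
tool_rot: [0.0, -0.11, 0.994, 0.002]
force: [-4.1, 6.8, 8.1]
finger_gap: 0.243
grip_force: 30.2
```

Request:
apply_moves(jaw=[0,0,0,0], translation=[[-0.005,-0.2,0],[-0.005,-0.2,0],[0,0,0],[0,0,0]], rotation=[[0,0,0],[0,0,0],[0,0,0],[0,0,0]])

```text
clock: 18.45
tcp_pos: [0.6759, -0.0042, 0.2694]
tool_rot: [0.0, -0.11, 0.994, 0.002]
force: [-3.4, 5.5, 6.8]
finger_gap: 0.242
grip_force: 30.1
```

Request:
apply_moves(jaw=[0,0,0,0], translation=[[-0.01,-0.2,0],[-0.015,-0.2,0],[0,0,0],[0,0,0]], rotation=[[0,0,0],[0,0,0],[0,0,0],[0,0,0]])

```text
clock: 18.85
tcp_pos: [0.6755, -0.0102, 0.2685]
tool_rot: [-0.0, -0.109, 0.994, 0.0]
force: [-2.1, 2.0, 0.3]
finger_gap: 0.238
grip_force: 30.0
```

Force dropped to 0 and the pin sank, so the tip is over the hole. I'm easing down.

Request:
apply_moves(jaw=[0,0,0,0], translation=[[0,0,-0.1],[0,0,-0.1],[0,0,0],[0,0,0]], rotation=[[0,0,0],[0,0,0],[0,0,0],[0,0,0]])

```text
clock: 19.25
tcp_pos: [0.6756, -0.0101, 0.2664]
tool_rot: [-0.0, -0.109, 0.994, 0.0]
force: [-2.0, 1.8, 0.4]
finger_gap: 0.247
grip_force: 30.0
```

Request:
apply_moves(jaw=[0,0,0,0], translation=[[0,0,-0.1],[0,0,-0.15],[0,0,0],[0,0,0]], rotation=[[0,0,0],[0,0,0],[0,0,0],[0,0,0]])

```text
clock: 19.65
tcp_pos: [0.6757, -0.01, 0.2642]
tool_rot: [-0.0, -0.109, 0.994, 0.0]
force: [-3.2, 3.1, 1.5]
finger_gap: 0.247
grip_force: 30.0
```

Request:
apply_moves(jaw=[0,0,0,0], translation=[[-0.03,0.03,-0.1],[0,0,-0.15],[0,0,0],[0,0,0]], rotation=[[0,0,0],[0,0,0],[0,0,0],[0,0,0]])

```text
clock: 20.05
tcp_pos: [0.6754, -0.0098, 0.2615]
tool_rot: [-0.0, -0.109, 0.994, 0.0]
force: [-2.4, 2.5, -0.4]
finger_gap: 0.242
grip_force: 30.0
```

Request:
apply_moves(jaw=[0,0,0,0,0,0], translation=[[-0.02,0.03,-0.15],[0,0,-0.15],[0,0,-0.15],[0,0,-0.15],[0,0,0],[0,0,0]], rotation=[[0,0,0],[0,0,0],[0,0,0],[0,0,0],[0,0,0],[0,0,0]])

```text
clock: 20.65
tcp_pos: [0.6752, -0.0097, 0.2555]
tool_rot: [-0.0, -0.109, 0.994, -0.0]
force: [-0.5, 1.4, -2.1]
finger_gap: 0.242
grip_force: 30.0
```

Request:
apply_moves(jaw=[0,0,0,0,0,0,0], translation=[[0,0.01,-0.15],[0,0,-0.15],[0,0,-0.15],[0,0,-0.15],[0,0,-0.1],[0,0,0],[0,0,0]], rotation=[[0,0,0],[0,0,0],[0,0,0],[0,0,0],[0,0,0],[0,0,0],[0,0,0]])

```text
clock: 21.35
tcp_pos: [0.6751, -0.0095, 0.2485]
tool_rot: [-0.0, -0.109, 0.994, -0.0]
force: [-0.1, 1.7, -1.4]
finger_gap: 0.247
grip_force: 30.0
```

Request:
apply_moves(jaw=[0,0,0,0], translation=[[0,0,-0.1],[0,0,-0.05],[0,0,0],[0,0,0]], rotation=[[0,0,0],[0,0,0],[0,0,0],[0,0,0]])

```text
clock: 21.75
tcp_pos: [0.6752, -0.0095, 0.2477]
tool_rot: [0.0, -0.109, 0.994, 0.0]
force: [-3.3, 2.8, 6.1]
finger_gap: 0.245
grip_force: 30.0
```

Collar contact is at 6 N, so the pin is seated. I'll release it and retreat upward.

Request:
apply_moves(jaw=[0.6,0.6,0.6,0.6,0.6,0.6,0.6,0.6,0.6,0.6,0.6,0.6,0.6], translation=[[0,0,0.08],[0,0,0],[0,0,0],[0,0,0],[0,0,0],[0,0,0],[0,0,1],[0,0,2],[0,0,3],[0,0,3],[0,0,3],[0,0,0],[0,0,0]], rotation=[[0,0,0],[0,0,0],[0,0,0],[0,0,0],[0,0,0],[0,0,0],[0,0,0],[0,0,0],[0,0,0],[0,0,0],[0,0,0],[0,0,0],[0,0,0]])

```text
clock: 23.05
tcp_pos: [0.6753, -0.0096, 0.3693]
tool_rot: [0.001, -0.109, 0.994, 0.0]
force: [-0.0, -0.7, -0.4]
finger_gap: 0.596
grip_force: 0.0
```

Run:
```python
from h import *
out=[]
for n in ["wrist","scene"]:
    c=camera(n)
    print([(round(x["p"],2),np.round(x["at"],4)) for k in ["pin","tray_hole"] for x in mark_of(c,k)[:1]],state()["finger_gap"])
    u,v=proj(c,[.675,-.0095,.07])[0].astype(int); v=min(v,360)
    out.append(cv2.resize(c["image"][v-60:v+60,u-60:u+60],(400,400),interpolation=cv2.INTER_CUBIC))
cv2.imwrite("pics/w6.png",np.hstack(out)[:,:,::-1])
```

```text
[(0.73, array([ 0.6767, -0.0129,  0.0208])), (0.81, array([ 0.6739, -0.0102,  0.0556]))] 0.602161315567605
[(0.53, array([ 0.6745, -0.0092,  0.0201])), (0.97, array([ 0.6773, -0.0069,  0.0586]))] 0.6034473343840548
```

View pics/w6.png

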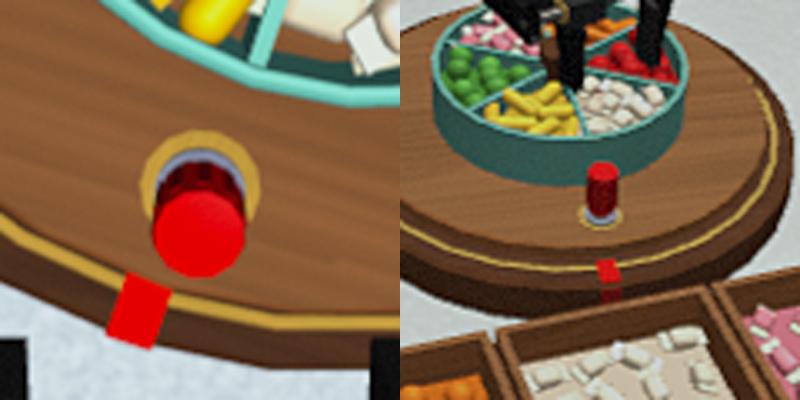

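The pin stands upright with its collar flush on the brass ring (crops: knob at (200,230) in the wrist view, (602,195) in the scene view), and the gripper is clear. I'm handing in.

```bash
python3 -c "
from plant import *
print(hand_in())"
```

```text
the job is handed in; nothing more can be done
None
```

The red-knobbed pin is through the tray and down in the hidden hole, with its collar flush on the tray and the gripper clear of everything; I handed the job in at about 23 s, and no verdict was returned.

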